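# Tighten the pillar nut deep in a microscope base

### The job

Take the tee-handled box spanner from its stand, lower it into the deep bore of the microscope base and feel it drop fully over the hex nut at the bottom, pressing only gently. Tighten the nut clockwise until it comes up against its stop and is snug at about 0.4 N m, never as much as 0.6 N m, where its rubber bush tears; then stand the spanner back upright in its stand and let go. Leave the other things on the bench where they are.

Things in the scene. Friction and masses are not known exactly. Their poses are not given: they have to be found in the camera images.
- key_grip (a point): Centre of the tee bar of a steel box spanner standing upright in its stand: bar 90 long, 20 wide, 18 high, 139 mm above the spanner's open lower end; 148 long in all, 0.3 kg. x runs along the bar, y across it (grasp its 20 mm width from above), z up the spanner. Below the bar is a round shaft 14 in diameter.
- key_foot (a point): Centre of the spanner's open lower end, on its axis (same axes as key_grip). The lowest 40 mm is a hexagonal tube, 32.4 inside and 38.4 outside across flats, 44.4 across outer corners; one pair of its flats is square to the bar.
- bore_mouth (a point): Centre of the mouth of the round bore in the white microscope base, on top of the round boss 110 mm above the bench (boss 76 in diameter, bore 51 in diameter, 90 deep, vertical). The base is fixed; z up, its x axis points from the boss to the round stage plate; the rest of the base is 48 high or lower.
- bore_floor (a point): Centre of the bore's floor, 20 mm above the bench, on the axis; does not turn with the nut. A steel hex nut stands on it, centred: 30 across flats up to 12 mm above the floor, then a hexagon 26 across up to 16, then a stud end to 20. The spanner passes the small hexagon at any angle and rests at 12; when its flats match the nut's (direction not given, to be seen or felt) it drops to the floor.
- nut (a joint): Turn of the nut on its threaded insert (rad), growing clockwise seen from above (tightening), up to a hard stop at 1.2, where it is home; it starts 0.5 to 0.9 short of that. A steady drag of 0.15 N m; it stays where it is left. Stop at 0. The spanner has about 9 degrees of play either way on the nut; pushed past about 0.8 N m it can slip round it.
- insert (a joint): Elastic twist (rad, clockwise positive) of the insert that carries the nut, in its rubber bush: 2.4 N m per rad, so it shows the torque on the nut; 0 when let go. Snug is 0.25 to 0.55 N m (0.10 to 0.23 rad), aim for 0.4; at 0.25 rad (0.6 N m) the bush tears.
- stand_floor (a point): Centre of the floor, 6 mm above the bench, of the fixed grey round spanner stand (inside 52 in diameter, rim 46 mm above the bench, 68 outside, foot 84), in which the spanner stands.
- slidebox: Bystander: fixed wooden slide box, 80 x 100, 36 high; origin at the centre of its underside.
- dish: Bystander: loose glass dish, 90 in diameter, 15 high; origin under its centre.
- lens: Bystander: loose black objective lens, 52 in diameter, 50 high; origin under its centre.
- knob: Bystander: loose black focus knob, 44 in diameter, 30 high; origin under its centre.
Things that resemble listed ones, but are neither listed nor needed, are in the scene too. What is shaped like the part that bears key_grip but turquoise is not meant. Leave any green look-alike of the part that bears stand_floor alone.

How it is judged:
By the outcome, as a careful person would: the job done as asked, in the order asked, and still so for the second after the job is handed in, with the robot touching nothing.
It also fails if it takes over 72 s, if anything falls off the work surface, if the arm or the gripper's body presses on something with over 40 N, if the wrist force passes 120 N, or if a joint passes its speed limit or range.

### The arm

A 6-joint arm with a two-finger parallel gripper is mounted at the origin on the work surface. World frame = base frame: x ahead of the robot, y to its left, z up, the work surface at z = 0. Lengths are in m, angles in rad, forces in N, time in s.
With the tool pointing down it reaches from about 0.35 to 0.975 m from the base axis. Payload 4.9 kg.
Tool frame: the origin (TCP) lies on the centre line of the jaws, within the pads' length; the fingertips stand 8 mm ahead of it and the grasp point (between the pads) lies 11 mm behind it; z points along the fingers, y is the direction in which the jaws open and shut (so a half turn about z gives the same grasp; the last joint's range is limited). The gripper opens to 85 mm and grips with 20 to 120 N. Pads are 22 mm wide; open, the fingers measure 114 mm over their backs; the gripper's body (76 mm by 85 mm) begins 54 mm behind the grasp point. The pads swing forward as they close: fully open they stand 13 mm farther back than shut.
Start: joints at [-1.293, 0.053, 1.613, -0, 1.476, -0.119], TCP at [0.242, -0.576, 0.215] pointing down, gripper open.
Joint ranges: [-3.01, 3.01], [-1.01, 2.22], [0.06, 2.58], [-1.02, 4.17], [0.09, 2.62], [-3.14, 3.14]. Speed limits (rad/s): [2.57, 2.57, 3.14, 3.14, 3.14, 3.14].

### API

Orientations are given as a rotation vector (axis times angle).
In Python, from station import get_obs, get_image, calibration, finish_job gives the robot as it stands. The module is installed in compiled form; this text tells all that it offers.
- The arm moves only by the shell command python3 -m jog 'ROWS' [FORCE]. ROWS is JSON, a list of rows, each a list of 7 numbers: the shift along the tool's x, y, z in cm, then the turn, a rotation vector about the tool's x, y, z in rad, then the closure in counts, from 0 (fully open) to 255 (shut). In form: [[dx, dy, dz, ax, ay, az, jaw], ...]. A call has 1 to 8 rows; each row is the pose to reach, as a shift and turn from the pose measured when the call began, along the tool's axes at that moment; what a row does not reach only later rows make up. A row lasts 1/12 s, in which the tool goes at most 41.7 mm and 7.16 degrees, less where a joint would pass 70% of its speed; a pose out of reach is approached as far as the arm can. A call with a gripper value outside its range is refused whole. The fingers move at their own pace and stop on an object; FORCE is the grip in N (left out, the last holds). Time passes only in rows, so rows that repeat a pose let the fingers close. It gives the time, the measured TCP pose, the force and the opening at its end, in the units of the state.
- get_obs(): the state, without advancing time (a new reading comes with each control period).
- get_image(name): name is "scene" or "top" or "wrist"; returns the picture (384x512x3 uint8, red, green, blue); there is no depth.
- calibration(name): a dict with "vfov" (degrees; the focal length in pixels is half the picture's height over the tangent of half this angle, whatever the lens; pixels are square), "cx", "cy" (the principal point, pixels), "dist_coeffs" ([k1, k2, p1, p2, k3] as OpenCV has them; the pictures are not rectified), "R" (3x3) and "t" (3): a world point X has camera coordinates R X + t. Camera axes: x right, y down, z forward; pixel columns grow to the right and rows downward; lengths in m; the calibration is good to about 2 mm. A picture is of the moment at which its call begins: read the wrist's pose just before it. calibration takes no time and is no camera call; for the wrist camera it gives the pose at the moment of the call.
- finish_job(): hands the job in, once; it reports no verdict.
The state is a dict: "t": time; "q": joint angles; "dq": joint speeds; "effort": joint torques, N m; "tool_pos": TCP position; "tool_rot": TCP orientation; "contact_force": force on the tool from outside, world axes, zero at the start; "wrist_torque": the same for the moment, N m; "opening": finger opening in m.
Only numpy, scipy, OpenCV 4.12 (cv2) and the standard library are available. Lean on these libraries where they do the work, as an engineer would, in place of code of your own. Each camera call takes 0.05 s, during which the arm holds its last target. There are 200 camera calls.

## Working session

There is one attempt and no reset: what is moved stays moved. The work goes in short steps, Python scripts to look and compute and a shell command to move; the robot and the scene stay as the last step left them, time stands still between calls to the robot, and variables do not carry over. Pictures are saved under pics/ and viewed, about 8 in all and at most 12, crops included, and the job is handed in when it is done.

```bash
mkdir -p pics
cat > h.py <<'E'
import numpy as np, cv2
from station import *
from scipy.spatial.transform import Rotation as Ro
def K(c):
    f=192/np.tan(np.radians(c['vfov'])/2); return np.array([[f,0,c['cx']],[0,f,c['cy']],[0,0,1.]])
def ray(c,px):
    u=cv2.undistortPoints(np.array(px,float).reshape(-1,1,2),K(c),np.array(c['dist_coeffs'],float)).reshape(-1,2)
    R=np.array(c['R']);o=-R.T@np.array(c['t']); return o,np.c_[u,np.ones(len(u))]@R
def onz(c,px,z):
    o,d=ray(c,px); return o+d*((z-o[2])/d[:,2])[:,None]
def proj(c,P):
    return cv2.projectPoints(np.array(P,float).reshape(-1,1,3),cv2.Rodrigues(np.array(c['R'],float))[0],np.array(c['t'],float),K(c),np.array(c['dist_coeffs'],float))[0].reshape(-1,2)
def save(im,n,crop=None,s=1):
    if crop: im=im[crop[1]:crop[3],crop[0]:crop[2]]
    cv2.imwrite('pics/'+n,cv2.resize(im[...,::-1],None,fx=s,fy=s,interpolation=cv2.INTER_CUBIC))
def tool():
    o=get_obs(); return np.array(o['tool_pos']),Ro.from_rotvec(o['tool_rot']).as_matrix(),o
E
python3 - <<'E'
from h import *
a=get_image('top');b=get_image('scene');save(a,'top1.png',s=1.5);save(b,'sc1.png',s=1.5)
cv2.imwrite('pics/a.png',a[...,::-1]);cv2.imwrite('pics/b.png',b[...,::-1])
for n in('top','scene','wrist'):
  c=calibration(n);print(n,c['vfov'],c['dist_coeffs'],-np.array(c['R']).T@np.array(c['t']))
p,R,o=tool();print(p,R.round(3),o)
E
```

```text
top 42.835267927116774 [-0.20993862  0.          0.          0.          0.        ] [0.44195574 0.05025642 1.33457563]
scene 52.69625848331701 [0.01382946 0.         0.         0.         0.        ] [ 0.94662187 -0.29814989  0.97996377]
wrist 60.75636074567253 [-0.01699251  0.          0.          0.          0.        ] [ 0.31559184 -0.54653472  0.37376836]
[ 0.24137696 -0.57584893  0.21414416] [[ 0.922  0.386 -0.001]
 [ 0.386 -0.922  0.002]
 [ 0.    -0.002 -1.   ]] {'t': 0.1, 'q': array([-1.29298441e+00,  5.33302422e-02,  1.61418583e+00, -1.95411658e-05,
        1.47600321e+00, -1.19005924e-01]), 'dq': array([ 0.00089789, -0.00064595, -0.00371949,  0.00012694,  0.0011052 ,
        0.00096336]), 'effort': array([ 9.12613323e-04, -3.94902849e+01, -3.71363854e+01, -1.45405079e-04,
        3.86260843e-03, -3.10273354e-07]), 'tool_pos': array([ 0.24137696, -0.57584893,  0.21414416]), 'tool_rot': array([-3.07807716e+00, -6.18863054e-01,  2.70341702e-04]), 'contact_force': array([-0.27481988,  0.54416474,  0.40130646]), 'wrist_torque': array([ 0.04276831, -0.0092072 ,  0.03921554]), 'opening': 0.08554845695971211}
```

View pics/top1.png

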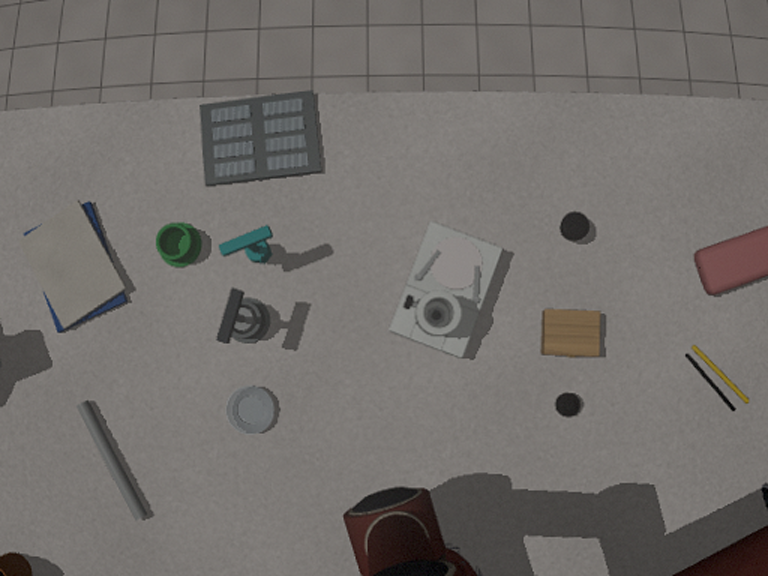

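View pics/sc1.png

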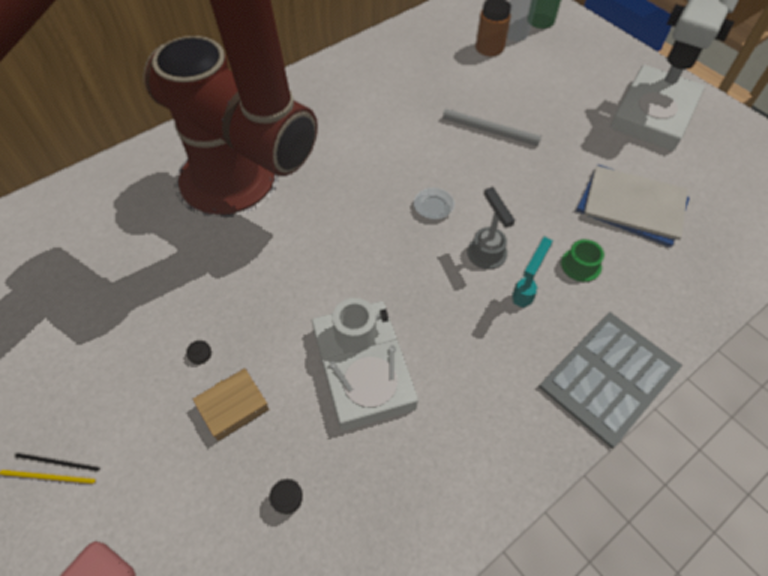

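Run:
```python
from h import *
a=cv2.imread('pics/a.png');b=cv2.imread('pics/b.png');g=cv2.cvtColor(a,6);gb=cv2.cvtColor(b,6)
ca=calibration('top');cb=calibration('scene')
# bar in top
def rect(g,x0,y0,x1,y1,th):
    m=(g[y0:y1,x0:x1]<th).astype(np.uint8);n,l,s,c=cv2.connectedComponentsWithStats(m)
    i=1+np.argmax(s[1:,4]);pts=np.argwhere(l==i)[:,::-1].astype(np.float32)+[x0,y0]
    r=cv2.minAreaRect(pts.astype(np.float32));return r,s[i,4]
for th in(50,60,70):
    r,n=rect(g,140,186,166,234,th);P=onz(ca,np.vstack([r[0],cv2.boxPoints(r)]),.154);print(th,n,r,P.round(3).tolist())
print(onz(ca,[[249/1.5,319/1.5]],.046), onz(ca,[[437/1.5,314/1.5]],.11))
# two view check of bar centre & mouth
for pa,pb in(((230.5/1.5,316/1.5),(499/1.5,206/1.5)),((437/1.5,314/1.5),(354/1.5,317/1.5))):
    o1,d1=ray(ca,[pa]);o2,d2=ray(cb,[pb]);d1=d1[0];d2=d2[0]
    s=np.linalg.lstsq(np.c_[d1,-d2],o2-o1,rcond=None)[0];print('tri',o1+s[0]*d1,o2+s[1]*d2)
print(onz(ca,[[252/1.5,410/1.5],[245/1.5,240/1.5]],.015))
big=np.hstack([cv2.resize(x,None,fx=4,fy=4,interpolation=2) for x in (a[180:270,135:225],a[170:260,255:345])])
cv2.imwrite('pics/c1.png',np.clip(big*1.6,0,255))
```

```text
50 60 ((158.47708129882812, 212.24313354492188), (6.034305572509766, 34.481746673583984), 16.699243545532227) [[0.509, 0.304, 0.154], [0.47, 0.323, 0.154], [0.551, 0.299, 0.154], [0.547, 0.284, 0.154], [0.466, 0.309, 0.154]]
60 299 ((158.0550537109375, 211.8165283203125), (18.00713539123535, 35.439571380615234), 16.69924545288086) [[0.51, 0.305, 0.154], [0.475, 0.339, 0.154], [0.558, 0.314, 0.154], [0.545, 0.271, 0.154], [0.462, 0.296, 0.154]]
70 387 ((157.99188232421875, 211.8595733642578), (18.804880142211914, 36.16070556640625), 17.241458892822266) [[0.51, 0.305, 0.154], [0.474, 0.34, 0.154], [0.559, 0.314, 0.154], [0.545, 0.269, 0.154], [0.461, 0.296, 0.154]]
[[0.51339481 0.30632646 0.046     ]] [[ 0.51531795 -0.02266506  0.11      ]]
tri [0.51322258 0.31826665 0.14215372] [0.51627118 0.32165883 0.14309836]
tri [ 0.51616998 -0.02351197  0.0957777 ] [ 0.51726451 -0.02190683  0.09574769]
[[0.35037439 0.30703499 0.015     ]
 [0.66043379 0.32126102 0.015     ]][ WARN:0@0.406] global loadsave.cpp:1063 imwrite_ Unsupported depth image for selected encoder is fallbacked to CV_8U.
```

View pics/c1.png

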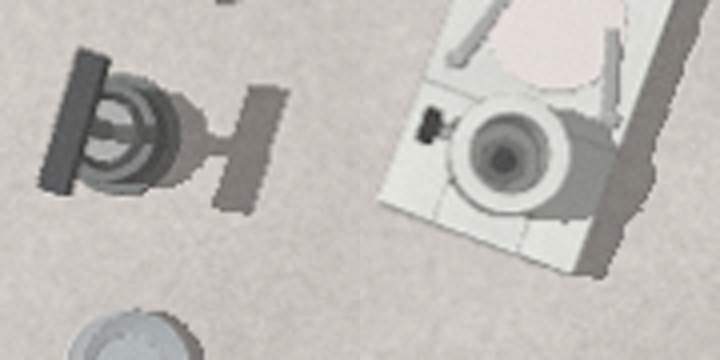

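The top view shows the steel spanner (bar around (154,210) px raw, yaw about -16°), the boss mouth around (292,208), and the turquoise and green decoys farther away. I'll move to look down the bore on the way.

```bash
python3 -m jog '[[44.1,-33.1,-11.6,0,0,-1.25,0],[44.1,-33.1,-11.6,0,0,-1.25,0],[44.1,-33.1,-11.6,0,0,-1.25,0],[44.1,-33.1,-11.6,0,0,-1.25,0],[44.1,-33.1,-11.6,0,0,-1.25,0],[44.1,-33.1,-11.6,0,0,-1.25,0],[44.1,-33.1,-11.6,0,0,-1.25,0],[44.1,-33.1,-11.6,0,0,-1.25,0]]' | tail -c 600
cat >> h.py <<'E'
def go(x,y,z,yaw):
    "shift (cm) and turn in tool axes to a tool-down pose with tool x at world yaw"
    p,R,o=tool();T=Ro.from_euler('z',yaw).as_matrix()@np.diag([1,-1,-1.])
    print('t',round(o['t'],2),'at',p.round(4),'yaw',np.arctan2(R[1,0],R[0,0]).round(3),'go',(R.T@(np.array([x,y,z])-p)*100).round(2),Ro.from_matrix(R.T@T).as_rotvec().round(3),'F',np.round(o['contact_force'],1),'M',np.round(o['wrist_torque'],2),'q6',o['q'][5].round(2))
E
python3 -c "
from h import *
go(.52,-.10,.33,1.65)"
```

```text
t: 0.77
tool_pos: [0.4067, -0.2929, 0.2836]
tool_rot: [-2.399, -2.026, -0.001]
contact_force: [1.3, -0.1, 0.3]
opening: 0.0853
t 0.77 at [ 0.4067 -0.2929  0.2836] yaw 1.403 go [20.92  7.93 -4.61] [-0.001 -0.002 -0.247] F [ 1.3 -0.1  0.3] M [-0.03 -0.04  0.01] q6 -0.6
```

```bash
python3 -m jog '[[20.9,7.9,-4.6,0,0,-0.25,0],[20.9,7.9,-4.6,0,0,-0.25,0],[20.9,7.9,-4.6,0,0,-0.25,0],[20.9,7.9,-4.6,0,0,-0.25,0],[20.9,7.9,-4.6,0,0,-0.25,0],[20.9,7.9,-4.6,0,0,-0.25,0],[20.9,7.9,-4.6,0,0,-0.25,0]]' >/dev/null
python3 - <<'E'
from h import *
c=calibration('wrist');w=get_image('wrist');cv2.imwrite('pics/w1.png',w[...,::-1])
go(.514,.316,.30,2.856)
uv=proj(c,[[.517,-.023,.11],[.517,-.023,.03],[.52,-.1,.1]]);print(uv)
u,v=uv[0].astype(int);x0,y0=max(u-90,0),max(v-75,0);print(x0,y0)
save(np.clip(w*1.5,0,255).astype('uint8'),'w1c.png',(x0,y0,x0+180,y0+150),4)
E
```

```text
t 1.4 at [ 0.5203 -0.0984  0.33  ] yaw 1.656 go [41.34  2.92  3.07] [ 1.0e-03 -2.0e-03 -1.2e+00] F [-0.2 -0.5 -0.2] M [-0.02  0.03  0.01] q6 -0.41
[[258.75423537  88.78613869]
 [258.62905709  88.21014639]
 [255.75460788 155.06474822]]
168 13
```

View pics/w1c.png

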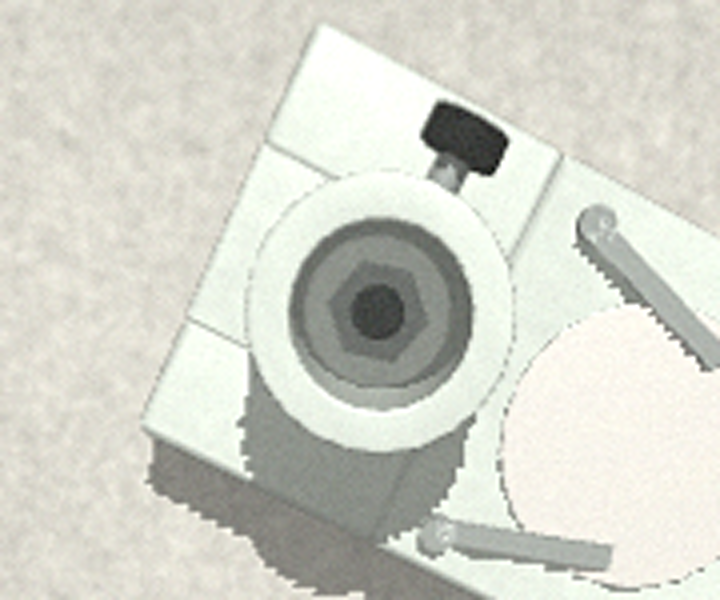

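Run:
```python
from h import *
c=calibration('wrist');w=cv2.imread('pics/w1.png');g=cv2.cvtColor(w,6)
p=np.array([168+378/4,13+311/4]);r=p.round().astype(int)
print(g[r[1],r[0]-30:r[0]+31].tolist());print(g[r[1]-30:r[1]+31,r[0]].tolist())
# boss outer circle by white mask
bl=cv2.medianBlur(g,3)
for th in(66,70,75,80):
    m=(bl<th).astype(np.uint8);n,l,s,ce=cv2.connectedComponentsWithStats(m)
    i=l[r[1],r[0]];cn=max(cv2.findContours((l==i).astype(np.uint8),0,1)[0],key=cv2.contourArea)[:,0].astype(float)
    P=onz(c,cn,.034);C=(P.min(0)+P.max(0))/2
    (cx,cy),rad=cv2.minEnclosingCircle(P[:,:2].astype(np.float32))
    M=cv2.moments((P[:,:2]*1e5).astype(np.float32).reshape(-1,1,2)); C=np.array([M['m10'],M['m01']])/M['m00']/1e5
    d=P[:,:2]-C;a=np.arctan2(d[:,1],d[:,0]);rr=np.hypot(*d.T)
    z=np.sum((rr-rr.mean())*np.exp(6j*a));print(th,s[i,4],C.round(4),'r',rr.min().round(4),rr.max().round(4),'corner deg',np.degrees(np.angle(z))/6)
```

```text
[163, 163, 161, 160, 158, 160, 164, 159, 95, 72, 70, 72, 90, 95, 97, 99, 100, 96, 92, 75, 72, 74, 78, 70, 51, 44, 47, 41, 50, 44, 47, 43, 49, 49, 44, 47, 48, 74, 77, 78, 76, 73, 80, 95, 98, 96, 93, 94, 81, 77, 75, 77, 72, 70, 131, 161, 166, 162, 160, 162, 168]
[161, 163, 158, 159, 161, 156, 115, 81, 71, 68, 81, 92, 95, 97, 95, 98, 93, 97, 78, 72, 76, 74, 78, 56, 47, 47, 52, 49, 49, 48, 47, 43, 46, 48, 44, 48, 38, 77, 74, 75, 75, 77, 98, 98, 95, 98, 94, 96, 92, 119, 124, 120, 117, 114, 130, 186, 164, 164, 160, 160, 160]
66 151 [ 0.5205 -0.0278] r 0.0079 0.0092 corner deg -20.02589933552653
70 158 [ 0.5202 -0.0278] r 0.0079 0.0094 corner deg -1.4109324135758856
75 229 [ 0.5209 -0.0281] r 0.0088 0.014 corner deg 19.56382648056571
80 420 [ 0.5203 -0.0278] r 0.0134 0.0157 corner deg -5.606742601624613
```

```bash
python3 -m jog '[[41.3,2.9,3.0,0,0,-1.2,0],[41.3,2.9,3.0,0,0,-1.2,0],[41.3,2.9,3.0,0,0,-1.2,0],[41.3,2.9,3.0,0,0,-1.2,0],[41.3,2.9,3.0,0,0,-1.2,0],[41.3,2.9,3.0,0,0,-1.2,0],[41.3,2.9,3.0,0,0,-1.2,0],[41.3,2.9,3.0,0,0,-1.2,0]]' >/dev/null
python3 - <<'E'
from h import *
go(.514,.316,.30,2.856)
E
```

```text
t 2.07 at [0.5146 0.2327 0.3057] yaw 2.657 go [3.93 7.34 0.57] [ 0.    -0.001 -0.199] F [ 0.6 -0.2  0.5] M [-0.   -0.03  0.03] q6 -0.79
```

```bash
python3 -m jog '[[3.9,7.3,0.5,0,0,-0.2,0],[3.9,7.3,0.5,0,0,-0.2,0],[3.9,7.3,0.5,0,0,-0.2,0],[3.9,7.3,0.5,0,0,-0.2,0],[3.9,7.3,0.5,0,0,-0.2,0]]' >/dev/null
python3 - <<'E'
from h import *
p,R,o=tool();c=calibration('wrist');w=get_image('wrist');cv2.imwrite('pics/w2.png',w[...,::-1])
go(.514,.316,.30,2.856)
Rc=np.array(c['R']);cam=-Rc.T@np.array(c['t']);Rtc=Rc@R;off=R.T@(cam-p);print('cam off',off.round(4),'axis',R.T@Rc[2])
uv=proj(c,[[.514,.316,.154]]);print(uv)
u,v=uv[0].astype(int);x0,y0=max(u-100,0),max(v-75,0);print(x0,y0)
save(np.clip(w*1.5,0,255).astype('uint8'),'w2c.png',(x0,y0,x0+200,y0+150),4)
# bore in w1
R1=Ro.from_euler('z',1.656).as_matrix()@np.diag([1,-1,-1.]);p1=np.array([.5203,-.0984,.33])
c1=dict(c);c1['R']=Rtc@R1.T;c1['t']=-c1['R']@(p1+R1@off)
g=cv2.cvtColor(cv2.imread('pics/w1.png'),6)
for th,z in((140,.11),(86,.034)):
    m=(g<th).astype(np.uint8);n,l,s,ce=cv2.connectedComponentsWithStats(m,connectivity=4)
    cn=max(cv2.findContours((l==l[91,262]).astype(np.uint8),0,1)[0],key=cv2.contourArea)[:,0].astype(float)
    P=onz(c1,cn,z)[:,:2];(cx,cy),rad=cv2.minEnclosingCircle(P.astype(np.float32))
    C=np.array([cx,cy]);d=P-C;a=np.arctan2(d[:,1],d[:,0]);rr=np.hypot(*d.T);print(th,len(P),C,rad,rr.min(),np.degrees(np.angle(np.sum((rr-rr.mean())*np.exp(6j*a))))/6)
E
```

```text
t 2.53 at [0.5144 0.3138 0.3004] yaw 2.855 go [0.1  0.19 0.04] [-0.001 -0.002 -0.001] F [-0.1 -0.6  0.1] M [ 0.05  0.05 -0.01] q6 -0.86
cam off [ 0.0767 -0.0002 -0.1596] axis [-3.06549117e-01  6.48472662e-04  9.51854620e-01]
[[260.53864243 167.42365558]]
160 92
140 133 [ 0.51921523 -0.02916895] 0.02609136700630188 0.02469219605235338 -5.810151305013071
86 68 [ 0.51952064 -0.02998827] 0.01679726131260395 0.013626612504092915 -7.4511725985570125
```

View pics/w2c.png

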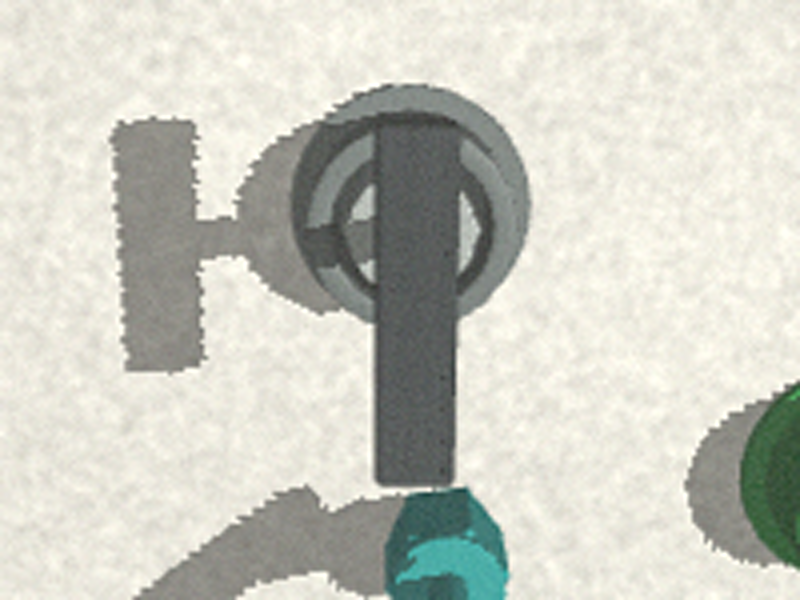

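Run:
```python
from h import *
c=calibration('wrist')
P=onz(c,[[160+x/4,92+y/4] for x,y in((416,125),(416,483),(378,300),(456,300))],.154);print(P.round(4),np.linalg.norm(P[0]-P[1]),np.linalg.norm(P[2]-P[3]))
m=P[:2].mean(0);d=P[1]-P[0];yaw=np.arctan2(d[1],d[0]);m2=P[2:].mean(0);print(m,m2,yaw)
print(onz(c,[[160+415/4,92+207/4]],.046))
yaw=yaw%np.pi
go(m[0],m[1],.175,yaw);go(m[0],m[1],.134,yaw)
```

```text
[[0.4751 0.3306 0.154 ]
 [0.5603 0.3058 0.154 ]
 [0.5124 0.3102 0.154 ]
 [0.5177 0.3282 0.154 ]] 0.08868555863866737 0.01872620812006318
[0.51771614 0.31816688 0.154     ] [0.51502856 0.31919949 0.154     ] -0.2837464372633994
[[0.51177981 0.32138666 0.046     ]]
t 2.53 at [0.5144 0.3138 0.3004] yaw 2.855 go [-0.21  0.51 12.54] [-0.001 -0.002 -0.003] F [-0.1 -0.6  0.1] M [ 0.05  0.05 -0.01] q6 -0.86
t 2.53 at [0.5144 0.3138 0.3004] yaw 2.855 go [-0.22  0.52 16.64] [-0.001 -0.002 -0.003] F [-0.1 -0.6  0.1] M [ 0.05  0.05 -0.01] q6 -0.86
```

```bash
python3 -m jog '[[-0.2,0.5,4,0,0,0,0],[-0.2,0.5,8,0,0,0,60],[-0.2,0.5,12,0,0,0,60],[-0.2,0.5,14.5,0,0,0,60],[-0.2,0.5,16.6,0,0,0,60],[-0.2,0.5,16.6,0,0,0,60],[-0.2,0.5,16.6,0,0,0,255],[-0.2,0.5,16.6,0,0,0,255]]' 60
python3 -m jog '[[0,0,0,0,0,0,255],[0,0,0,0,0,0,255],[0,0,0,0,0,0,255]]' 60
python3 -c "
from h import *
go(.515,.318,.134,2.856)"
```

```text
t: 3.2
tool_pos: [0.519, 0.3175, 0.1366]
tool_rot: [0.452, 3.108, 0.002]
contact_force: [0.1, -0.9, 1.2]
opening: 0.0422
t: 3.45
tool_pos: [0.5202, 0.3179, 0.1389]
tool_rot: [0.452, 3.105, 0.005]
contact_force: [-0.4, -0.1, -0.1]
opening: 0.0046
t 3.45 at [0.5202 0.3179 0.1389] yaw 2.853 go [ 0.51 -0.14  0.49] [ 0.004  0.004 -0.003] F [-0.4 -0.1 -0.1] M [ 0.04 -0.01  0.  ] q6 -0.86
```

Run:
```python
from h import *
w=get_image('wrist');s=get_image('scene');t=get_image('top')
for n,i in(('w3',w),('s3',s),('t3',t)): cv2.imwrite(f'pics/{n}.png',i[...,::-1])
f=lambda i,x,y,k:cv2.resize(i[y:y+120,x:x+120],None,fx=k,fy=k,interpolation=2)
im=np.hstack([cv2.resize(w,(400,300)),cv2.resize(s[90:210,270:430],(400,300),interpolation=2)])
save(np.clip(im*1.4,0,255).astype('uint8'),'c3.png')
print(get_obs()['opening'])
```

```text
0.00011996979749464014
```

View pics/c3.png

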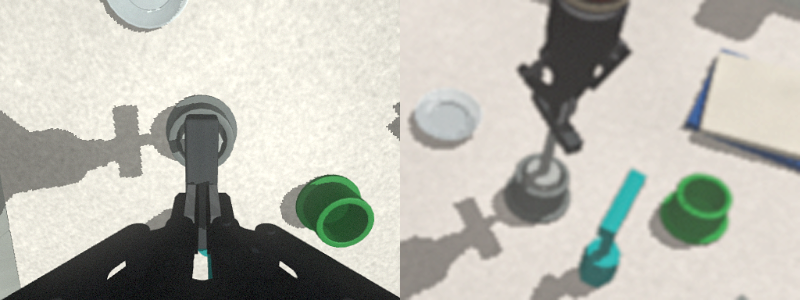

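Run:
```python
from h import *
w=cv2.imread('pics/w3.png')[...,::-1];s=cv2.imread('pics/s3.png')[...,::-1]
im=np.hstack([cv2.resize(w[130:330,200:330],(390,600),interpolation=2),cv2.resize(s[110:190,300:354],(405,600),interpolation=2)])
save(np.clip(im*2.,0,255).astype('uint8'),'c4.png')
```

```text
(no output)
```

View pics/c4.png

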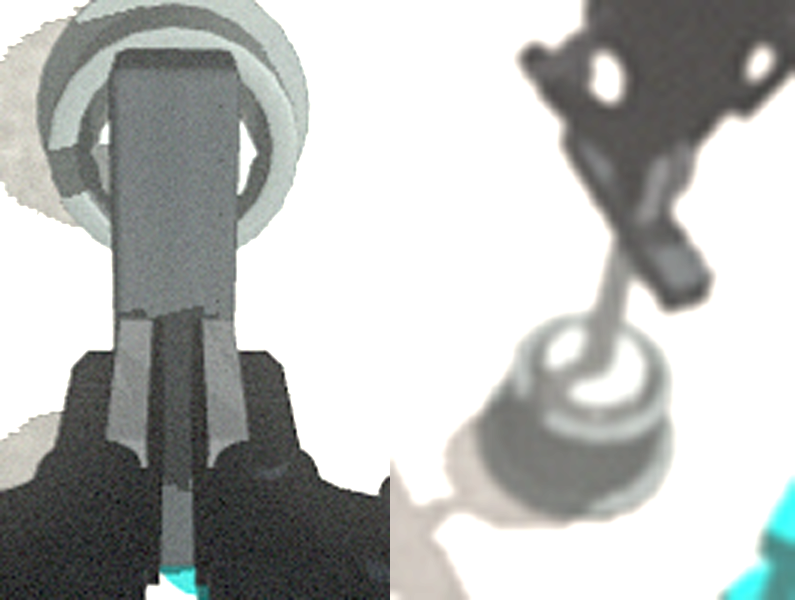

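```bash
python3 -c "
from h import *
go(.515,.318,.134,2.856)"
python3 -m jog '[[0,0,-1,0,0,0,255],[0,0,-2,0,0,0,255],[0,0,-3,0,0,0,255],[0,0,-3,0,0,0,255]]'
python3 - <<'E'
from h import *
go(.515,.318,.134,2.856)
w=get_image('wrist');s=get_image('scene')
for n,i in(('w5',w),('s5',s)): cv2.imwrite(f'pics/{n}.png',i[...,::-1])
im=np.hstack([cv2.resize(w[100:350,180:350],(400,588),interpolation=2),cv2.resize(s[85:195,280:355],(400,588),interpolation=2)])
save(np.clip(im*2.,0,255).astype('uint8'),'c5.png')
E
```

```text
t 3.6 at [0.5197 0.3178 0.138 ] yaw 2.853 go [ 0.45 -0.12  0.4 ] [ 0.003  0.003 -0.003] F [-0.2  0.1  5.1] M [-0.1   0.09 -0.04] q6 -0.86
t: 3.93
tool_pos: [0.5212, 0.3186, 0.1719]
tool_rot: [0.45, 3.101, 0.008]
contact_force: [-0.2, 0.3, 0.8]
opening: 0.0001
t 3.93 at [0.5212 0.3186 0.1719] yaw 2.853 go [ 0.6  -0.26  3.78] [ 0.006  0.007 -0.003] F [-0.2  0.3  0.8] M [ 0.05  0.   -0.04] q6 -0.86
```

View pics/c5.png

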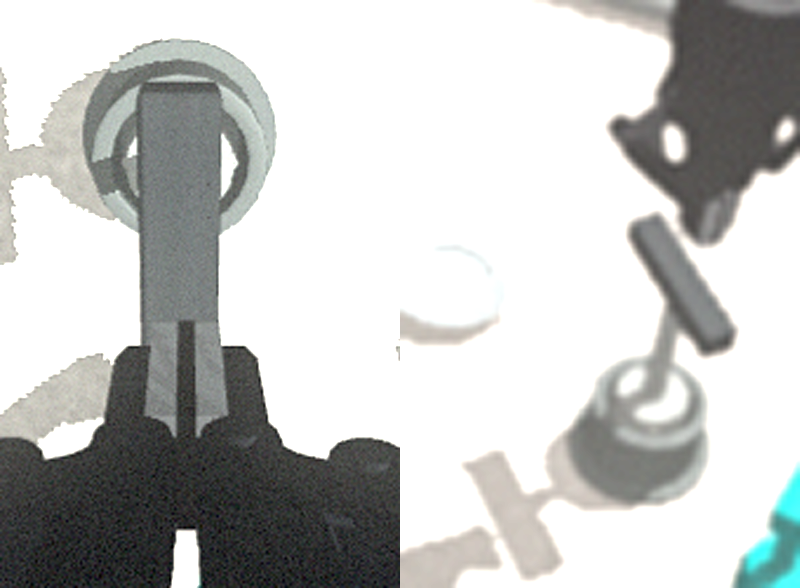

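Run:
```python
from h import *
p,R,o=tool();cw=calibration('wrist');cs=calibration('scene')
for d in(0,.008,.02,.03,.04):
    P=p+R@[0,0,d];print(d,proj(cw,P).round(1),proj(cs,P).round(1))
# bar ends: wrist near end top edge (180,94)->; scene ends
e=lambda x,y:(280+(x-400)*.1875,85+y*.1875)
A=e(650,222);B=e(718,343)   # -x end, +x end top centre in scene
W=(180+180*.425,100+93*.425)
o1,d1=ray(cw,[W]);o2,d2=ray(cs,[A]);s=np.linalg.lstsq(np.c_[d1[0],-d2[0]],o2-o1,rcond=None)[0];print(o1+s[0]*d1[0],o2+s[1]*d2[0])
for z in(.13,.154):print(z,onz(cs,[A,B],z).round(4).tolist(),onz(cw,[W],z).round(4))
```

```text
0 [[259.  234.3]] [[334.3 132.5]]
0.008 [[258.9 228.1]] [[333.8 134.5]]
0.02 [[258.9 219.6]] [[333.1 137.3]]
0.03 [[258.9 213.3]] [[332.5 139.7]]
0.04 [[258.8 207.5]] [[332. 142.]]
[0.47469131 0.33032718 0.14602223] [0.47896687 0.33413938 0.14651527]
0.13 [[0.4697, 0.3467, 0.13], [0.5532, 0.316, 0.13]] [[0.4772 0.3295 0.13  ]]
0.154 [[0.4832, 0.3285, 0.154], [0.5643, 0.2986, 0.154]] [[0.4734 0.3307 0.154 ]]
```

The jaws closed above the bar: opening is 0, 5 N was felt on the bar's top, and the spanner still stands upright. I'll reopen and grip lower.

```bash
python3 -m jog '[[0.3,-0.1,0,0,0,0,80],[0.3,-0.1,0,0,0,0,80],[0.3,-0.1,0,0,0,0,80],[0.3,-0.1,0,0,0,0,80],[0.3,-0.1,2,0,0,0,80],[0.3,-0.1,4,0,0,0,80],[0.3,-0.1,5.3,0,0,0,80],[0.3,-0.1,5.3,0,0,0,80]]'
python3 -m jog '[[0,0,0,0,0,0,80],[0,0,0,0,0,0,150]]' 40
```

```text
t: 4.7
tool_pos: [0.5147, 0.3169, 0.1119]
tool_rot: [-0.451, -3.108, 0.001]
contact_force: [-1.2, -0.4, -1.6]
opening: 0.0584
t: 4.87
tool_pos: [0.5146, 0.3169, 0.1118]
tool_rot: [-0.452, -3.107, 0.001]
contact_force: [-0.5, -0.4, 0.0]
opening: 0.048
```

```bash
python3 -m jog '[[0,0,0,0,0,0,255]]' 40; python3 -m jog '[[0,0,0,0,0,0,255],[0,0,0,0,0,0,255]]' 60;python3 -c "
from h import *
go(.5173,.3178,.119,2.856)"
```

```text
t: 4.95
tool_pos: [0.5151, 0.3171, 0.1128]
tool_rot: [-0.452, -3.108, 0.0]
contact_force: [0.2, -0.4, 0.5]
opening: 0.0354
t: 5.12
tool_pos: [0.516, 0.3176, 0.1142]
tool_rot: [0.452, 3.108, 0.002]
contact_force: [0.6, 0.8, 2.3]
opening: 0.0191
t 5.12 at [0.516  0.3176 0.1142] yaw 2.853 go [-0.12  0.06 -0.48] [ 0.002  0.001 -0.003] F [0.6 0.8 2.3] M [ 0.02 -0.1  -0.06] q6 -0.85
```

```bash
python3 -m jog '[[0,0,0,0,0,0,255],[0,0,0,0,0,0,255],[0,0,-1,0,0,0,255],[0,0,-2,0,0,0,255],[0,0,-2,0,0,0,255]]' 90;python3 -c "
from h import *
go(.5173,.3178,.119,2.856)"
```

```text
t: 5.53
tool_pos: [0.5174, 0.3182, 0.1373]
tool_rot: [0.451, 3.104, 0.006]
contact_force: [0.9, 1.0, -1.5]
opening: 0.0181
t 5.53 at [0.5174 0.3182 0.1373] yaw 2.853 go [ 0.01 -0.05  1.82] [ 0.004  0.004 -0.003] F [ 0.9  1.  -1.5] M [ 0.07 -0.02  0.02] q6 -0.85
```

```bash
python3 -m jog '[[0,0,-2,0,0,0,255],[0,0,-4,0,0,0,255],[0,0,-7,0,0,0,255],[0,0,-10,0,0,0,255],[0,0,-13,0,0,0,255],[0,0,-13.5,0,0,0,255],[0,0,-13.5,0,0,0,255]]';python3 - <<'E'
from h import *
go(.519,-.028,.275,2.52)
w=get_image('wrist');s=get_image('scene')
for n,i in(('w6',w),('s6',s)): cv2.imwrite(f'pics/{n}.png',i[...,::-1])
im=np.hstack([cv2.resize(w,(400,300),interpolation=2),cv2.resize(s[60:180,260:420],(400,300),interpolation=2)])
save(np.clip(im*1.7,0,255).astype('uint8'),'c6.png')
E
```

```text
t: 6.12
tool_pos: [0.5181, 0.3185, 0.2759]
tool_rot: [0.45, 3.098, 0.012]
contact_force: [-1.2, -0.4, -3.5]
opening: 0.0182
t 6.12 at [0.5181 0.3185 0.2759] yaw 2.853 go [ -9.95 -33.19  -0.11] [0.01  0.008 0.333] F [-1.2 -0.4 -3.5] M [-0.05  0.04 -0.03] q6 -0.85
```

View pics/c6.png

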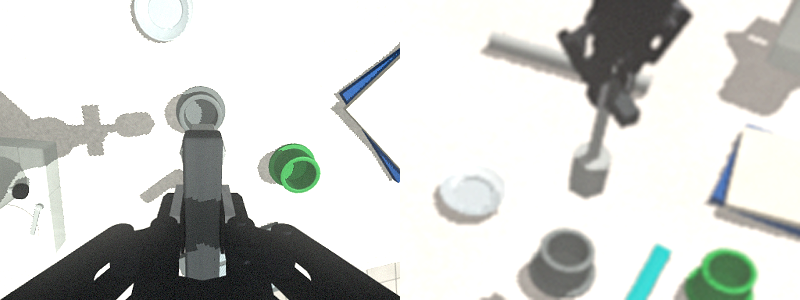

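Run:
```python
from h import *
p,R,o=tool();c=calibration('wrist');g=cv2.cvtColor(cv2.imread('pics/w6.png'),6)
for r in(180,190,200):print(r,g[r,225:300].tolist())
print(g[160:190,258].tolist())
for z in(-.01,-.02,-.03):print(z,proj(c,[p+R@[x,0,z] for x in(0.045,.03,.02)]).round(1).tolist())
# stand rim outer edge (dark vs bright bench) around (256,141)
save(np.clip(g[...,None].repeat(3,2)*1.7,0,255).astype('uint8'),'x.png')
print('row141',g[141,215:300:2].tolist());print('col256',g[100:166:2,256].tolist())
```

```text
180 [177, 176, 172, 171, 168, 172, 177, 184, 104, 51, 57, 61, 67, 68, 66, 73, 63, 68, 63, 68, 66, 69, 63, 65, 63, 64, 68, 66, 65, 62, 61, 64, 67, 64, 62, 69, 61, 56, 59, 65, 64, 60, 64, 68, 64, 70, 65, 66, 69, 63, 66, 67, 65, 64, 64, 68, 67, 70, 68, 58, 105, 166, 175, 178, 179, 178, 182, 182, 181, 177, 179, 174, 175, 180, 185]
190 [175, 178, 179, 180, 182, 159, 93, 80, 86, 59, 57, 60, 63, 65, 64, 68, 68, 69, 66, 67, 66, 60, 65, 65, 67, 66, 66, 66, 67, 65, 67, 65, 63, 63, 67, 67, 64, 69, 66, 66, 69, 66, 65, 66, 65, 64, 65, 66, 65, 64, 67, 67, 66, 63, 71, 65, 67, 71, 66, 55, 131, 130, 102, 132, 168, 173, 177, 181, 183, 183, 178, 176, 179, 180, 177]
200 [173, 173, 172, 172, 177, 188, 146, 94, 64, 48, 52, 58, 63, 69, 66, 64, 69, 66, 65, 65, 69, 65, 66, 68, 69, 63, 65, 67, 64, 60, 61, 63, 60, 66, 62, 63, 60, 70, 71, 65, 71, 66, 64, 65, 69, 67, 64, 71, 65, 66, 66, 68, 54, 59, 68, 67, 67, 66, 63, 68, 133, 138, 139, 175, 176, 177, 178, 178, 176, 176, 177, 180, 184, 180, 179]
[73, 77, 76, 79, 81, 75, 59, 40, 43, 51, 45, 46, 46, 48, 42, 44, 49, 59, 58, 63, 64, 65, 65, 63, 66, 65, 61, 67, 65, 63]
-0.01 [[258.8, 155.6], [258.9, 186.4], [258.9, 206.0]]
-0.02 [[258.9, 160.4], [258.9, 193.1], [259.0, 213.7]]
-0.03 [[258.9, 165.8], [259.0, 200.6], [259.0, 222.5]]
row141 [109, 113, 110, 106, 105, 74, 69, 66, 101, 103, 102, 94, 105, 99, 102, 101, 97, 102, 101, 104, 99, 100, 61, 63, 59, 62, 63, 66, 63, 63, 66, 65, 101, 105, 105, 99, 102, 170, 174, 174, 180, 183, 184]
col256 [174, 180, 182, 171, 181, 76, 104, 103, 105, 60, 64, 107, 104, 97, 62, 69, 66, 65, 68, 102, 104, 101, 100, 98, 98, 103, 98, 73, 63, 63, 76, 78, 78]
```

```bash
python3 -m jog '[[-9.9,-33.2,-0.2,0.01,0.008,0.333,255],[-9.9,-33.2,-0.2,0.01,0.008,0.333,255],[-9.9,-33.2,-0.2,0.01,0.008,0.333,255],[-9.9,-33.2,-0.2,0.01,0.008,0.333,255],[-9.9,-33.2,-0.2,0.01,0.008,0.333,255],[-9.9,-33.2,-0.2,0.01,0.008,0.333,255],[-9.9,-33.2,-0.2,0.01,0.008,0.333,255],[-9.9,-33.2,-0.2,0.01,0.008,0.333,255]]' >/dev/null;python3 -c "
from h import *
go(.519,-.028,.275,2.52)"
```

```text
t 6.88 at [ 0.5146 -0.0172  0.268 ] yaw 2.52 go [-0.98 -0.63 -0.71] [-0.01  -0.009  0.   ] F [ 1.   0.5 -3.4] M [-0.01 -0.08  0.05] q6 -1.12
```

```bash
python3 -m jog '[[-8.7,-0.6,-1,-0.01,-0.009,0,255],[-8.7,-0.6,-1,-0.01,-0.009,0,255],[-8.7,-0.6,-1,-0.01,-0.009,0,255],[-8.7,-0.6,-1,-0.01,-0.009,0,255],[-8.7,-0.6,-1,-0.01,-0.009,0,255],[-8.7,-0.6,-1,-0.01,-0.009,0,255]]' >/dev/null;python3 - <<'E'
from h import *
go(.52,-.028,.275,2.52)
c=calibration('wrist');w=get_image('wrist');cv2.imwrite('pics/w7.png',w[...,::-1]);g=cv2.cvtColor(w,7)
s=proj(c,[[.5195,-.028,.11]])[0];print(s);u,v=s.round().astype(int)
for th in(120,140):
    m=(g<th).astype(np.uint8);n,l,st,ce=cv2.connectedComponentsWithStats(m,connectivity=4)
    cn=max(cv2.findContours((l==l[v,u]).astype(np.uint8),0,1)[0],key=cv2.contourArea)[:,0].astype(float)
    P=onz(c,cn,.11)[:,:2].astype(np.float32);C,rad=cv2.minEnclosingCircle(P);print(th,len(P),C,rad,np.hypot(*(P-C).T).min())
# white boss ring outer & nut
for th in(84,88):
    m=(g<th).astype(np.uint8);n,l,st,ce=cv2.connectedComponentsWithStats(m,connectivity=4)
    q=proj(c,[[.5195,-.028,.036]])[0].round().astype(int);cn=max(cv2.findContours((l==l[q[1],q[0]]).astype(np.uint8),0,1)[0],key=cv2.contourArea)[:,0].astype(float)
    P=onz(c,cn,.034)[:,:2].astype(np.float32);C,rad=cv2.minEnclosingCircle(P);d=P-C;a=np.arctan2(d[:,1],d[:,0]);rr=np.hypot(*d.T);print('nut',th,C,rad,rr.min(),np.degrees(np.angle(np.sum((rr-rr.mean())*np.exp(6j*a))))/6)
save(np.clip(w*1.5,0,255).astype('uint8'),'w7c.png',(u-100,max(v-75,0),u+100,max(v-75,0)+150),4)
E
```

```text
t 7.38 at [ 0.5808 -0.0716  0.2754] yaw 2.521 go [7.49 0.01 0.07] [-0.001 -0.003  0.001] F [-1.1  0.1 -2.6] M [0.   0.05 0.02] q6 -1.2
[257.78176168  86.45184283]
120 154 (0.5218716859817505, -0.025496428832411766) 0.025648489594459534 0.020198609674876862
140 154 (0.5217781662940979, -0.02549915760755539) 0.025924017652869225 0.024385121248188965
nut 84 (0.5217345952987671, -0.025883208960294724) 0.009387481957674026 0.007867921070781459 9.922804551971835
nut 88 (0.5218003988265991, -0.02533525601029396) 0.009785563684999943 0.008126415431353893 11.868201774578848
```

View pics/w7c.png

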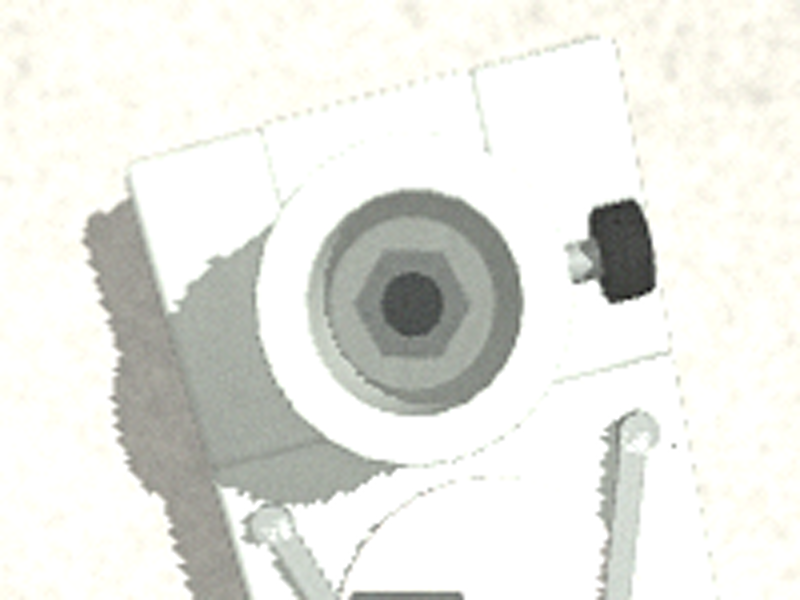

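```bash
python3 -m jog '[[7.75,0.2,0,0,0,0,255],[7.75,0.2,1,0,0,0,255],[7.75,0.2,2,0,0,0,255],[7.75,0.2,4.5,0,0,0,255],[7.75,0.2,4.5,0,0,0,255],[7.75,0.2,4.5,0,0,0,255]]' >/dev/null;python3 -c "
from h import *
go(.519,-.0247,.205,2.52)"
```

```text
t 7.93 at [ 0.5174 -0.0237  0.23  ] yaw 2.523 go [-0.2   0.01  2.49] [-0.002 -0.005  0.003] F [-0.4  0.  -3.2] M [ 0.   -0.03 -0.03] q6 -1.14
```

```bash
python3 -m jog '[[-0.2,0,0,0,-0.005,0,255],[-0.2,0,0.8,0,-0.005,0,255],[-0.2,0,1.6,0,-0.005,0,255],[-0.2,0,2.5,0,-0.005,0,255],[-0.2,0,2.5,0,-0.005,0,255]]' >/dev/null;python3 -c "
from h import *
go(.519,-.0247,.205,2.52)"
```

```text
t 8.35 at [ 0.5177 -0.0247  0.2022] yaw 2.523 go [-0.11  0.08 -0.28] [-0.003 -0.004  0.003] F [-0.   0.2 -4.4] M [-0.01  0.02  0.02] q6 -1.14
```

```bash
python3 -m jog '[[-0.1,0,0.8,0,-0.004,0,255],[-0.1,0,1.6,0,-0.004,0,255],[-0.1,0,2.4,0,-0.004,0,255],[-0.1,0,3.2,0,-0.004,0,255],[-0.1,0,4,0,-0.004,0,255],[-0.1,0,4.8,0,-0.004,0,255],[-0.1,0,5.2,0,-0.004,0,255],[-0.1,0,5.2,0,-0.004,0,255]]' >/dev/null;python3 -c "
from h import *
go(.519,-.0247,.128,2.52)"
```

```text
t 9.02 at [ 0.5174 -0.0251  0.1486] yaw 2.523 go [-0.11  0.14  2.06] [-0.005 -0.002  0.003] F [-0.8 -0.7 -3. ] M [ 0.02  0.03 -0.  ] q6 -1.14
```

```bash
python3 -m jog '[[0,0,0.3,0,0,0,255],[0,0,0.6,0,0,0,255],[0,0,0.9,0,0,0,255],[0,0,0.9,0,0,0,255]]' |tail -4;  python3 -m jog '[[0,0,0.2,0,0,0,255],[0,0,0.4,0,0,0,255],[0,0,0.4,0,0,0,255]]'|tail -4;python3 -c "
from h import *
go(.519,-.0247,.128,2.52)"
```

```text
tool_pos: [0.5179, -0.0253, 0.1403]
tool_rot: [-0.956, -2.99, 0.005]
contact_force: [-0.4, 0.5, -2.6]
opening: 0.0185
tool_pos: [0.5191, -0.0256, 0.1399]
tool_rot: [0.956, 2.992, -0.005]
contact_force: [-4.8, 0.1, 10.8]
opening: 0.0186
t 9.6 at [ 0.5191 -0.0256  0.1399] yaw 2.523 go [0.06 0.07 1.19] [-0.003  0.002  0.003] F [-4.8  0.1 10.8] M [ 0.11  1.07 -0.  ] q6 -1.14
```

```bash
python3 -m jog '[[0.06,0.07,-0.2,0,0,0,255],[0.06,0.07,-0.2,0,0,0,255],[0.06,0.07,0,0,0,0,255],[0.06,0.07,0.05,0,0,0,255],[0.06,0.07,0.05,0,0,0.08,255],[0.06,0.07,0.05,0,0,0.08,255]]' |tail -4;python3 -c "
from h import *
go(.519,-.0247,.128,2.52)"
python3 -m jog '[[0,0,0,0,0,-0.08,255],[0,0,0,0,0,-0.16,255],[0,0,0,0,0,-0.16,255]]' |tail -4;python3 -c "
from h import *
go(.519,-.0247,.128,2.52)"
```

```text
tool_pos: [0.5189, -0.0248, 0.1384]
tool_rot: [1.077, 2.951, -0.006]
contact_force: [1.5, -0.5, -4.1]
opening: 0.0185
t 10.1 at [ 0.5189 -0.0248  0.1384] yaw 2.442 go [0.   0.01 1.04] [-0.003  0.002 -0.078] F [ 1.5 -0.5 -4.1] M [-0.21 -0.4   0.04] q6 -1.06
tool_pos: [0.5189, -0.0251, 0.1379]
tool_rot: [0.834, 3.029, -0.007]
contact_force: [1.0, -1.2, -3.6]
opening: 0.0184
t 10.35 at [ 0.5189 -0.0251  0.1379] yaw 2.604 go [0.01 0.04 0.99] [-0.004  0.002  0.084] F [ 1.  -1.2 -3.6] M [-0.31 -0.5  -0.05] q6 -1.22
```

```bash
python3 -m jog '[[0,0,0,0,0,0.08,255],[0,0,0.2,0,0,0.08,255],[0,0,0.4,0,0,0.08,255],[0,0,0.4,0,0,0.08,255]]' |tail -4;python3 -c "
from h import *
go(.519,-.0247,.128,2.52)"
```

```text
tool_pos: [0.5186, -0.0252, 0.133]
tool_rot: [-0.953, -2.993, 0.008]
contact_force: [1.5, -1.1, -3.4]
opening: 0.018
t 10.68 at [ 0.5186 -0.0252  0.133 ] yaw 2.525 go [-0.01  0.07  0.5 ] [-0.005  0.001  0.005] F [ 1.5 -1.1 -3.4] M [-0.35 -0.27 -0.04] q6 -1.14
```

Dropped past the nut's top. I'll continue down until the floor is felt.

```bash
python3 -m jog '[[0,0,0.2,0,0,0,255],[0,0,0.4,0,0,0,255],[0,0,0.4,0,0,0,255]]' |tail -4;python3 -m jog '[[0,0,0.1,0,0,0,255],[0,0,0.15,0,0,0,255]]' |tail -4;python3 -c "
from h import *
go(.519,-.0247,.128,2.52)"
```

```text
tool_pos: [0.5184, -0.0252, 0.1285]
tool_rot: [-0.952, -2.993, 0.008]
contact_force: [1.2, -0.8, -4.6]
opening: 0.0182
tool_pos: [0.519, -0.0255, 0.1282]
tool_rot: [0.952, 2.993, -0.008]
contact_force: [-0.3, -1.4, 4.8]
opening: 0.0183
t 11.1 at [ 0.519  -0.0255  0.1282] yaw 2.526 go [0.05 0.06 0.02] [-0.005  0.002  0.006] F [-0.3 -1.4  4.8] M [-0.32  0.17 -0.01] q6 -1.14
```

```bash
python3 -m jog '[[0,0,-0.05,0,0,0.08,255],[0,0,-0.05,0,0,0.16,255],[0,0,-0.05,0,0,0.24,255],[0,0,-0.05,0,0,0.3,255],[0,0,-0.05,0,0,0.3,255]]' |tail -4;python3 -c "
from h import *
go(.519,-.0252,.128,2.52)"
python3 -m jog '[[0,0,0,0,0,0.07,255],[0,0,0,0,0,0.14,255],[0,0,0,0,0,0.2,255],[0,0,0,0,0,0.2,255]]' |tail -4;python3 -c "
from h import *
go(.519,-.0252,.128,2.52)"
```

```text
tool_pos: [0.5193, -0.0254, 0.1287]
tool_rot: [1.388, 2.816, -0.007]
contact_force: [1.7, 0.2, -2.9]
opening: 0.0182
t 11.52 at [ 0.5193 -0.0254  0.1287] yaw 2.225 go [ 0.03 -0.01  0.07] [-0.004  0.003 -0.295] F [ 1.7  0.2 -2.9] M [-0.2  -0.47  0.1 ] q6 -0.84
tool_pos: [0.5193, -0.0253, 0.1287]
tool_rot: [1.661, 2.663, -0.007]
contact_force: [1.5, -1.0, -2.0]
opening: 0.0182
t 11.85 at [ 0.5193 -0.0253  0.1287] yaw 2.026 go [ 0.03 -0.02  0.07] [-0.003  0.004 -0.494] F [ 1.5 -1.  -2. ] M [-0.22 -0.25  0.15] q6 -0.64
```

```bash
cat > m.py <<'E'
from h import *
p,R,o=tool();print('t',round(o['t'],2),'z',p[2].round(4),'yaw',np.arctan2(R[1,0],R[0,0]).round(3),'Mz',round(o['wrist_torque'][2],3),'F',np.round(o['contact_force'],1),'eff6',round(o['effort'][5],3),'op',round(o['opening'],4))
E
for i in 1; do python3 -m jog '[[0,0,0,0,0,0.03,255],[0,0,0,0,0,0.06,255],[0,0,0,0,0,0.06,255]]' >/dev/null;python3 m.py;python3 -m jog '[[0,0,0,0,0,0.03,255],[0,0,0,0,0,0.06,255],[0,0,0,0,0,0.06,255]]' >/dev/null;python3 m.py; done
```

```text
t 12.1 z 0.1287 yaw 1.968 Mz 0.161 F [ 1.1 -1.7 -1.6] eff6 0.33 op 0.018
t 12.35 z 0.1287 yaw 1.911 Mz 0.102 F [ 0.7 -1.7 -2.1] eff6 0.329 op 0.018
```

```bash
python3 -m jog '[[0,0,0,0,0,0.03,255],[0,0,0,0,0,0.06,255],[0,0,0,0,0,0.06,255]]' >/dev/null;python3 m.py;python3 -m jog '[[0,0,0,0,0,0.03,255],[0,0,0,0,0,0.06,255],[0,0,0,0,0,0.06,255]]' >/dev/null;python3 m.py
```

```text
t 12.6 z 0.1287 yaw 1.852 Mz 0.14 F [ 1.3 -0.2 -2.3] eff6 0.33 op 0.0183
t 12.85 z 0.1287 yaw 1.794 Mz 0.107 F [ 0.9 -0.6 -1.8] eff6 0.33 op 0.0184
```

```bash
python3 -m jog '[[0,0,0,0,0,0.03,255],[0,0,0,0,0,0.06,255],[0,0,0,0,0,0.06,255]]' >/dev/null;python3 m.py
```

```text
t 13.1 z 0.1287 yaw 1.736 Mz 0.117 F [ 1.2 -0.4 -1.2] eff6 0.33 op 0.0184
```

```bash
python3 -m jog '[[0,0,0,0,0,0.03,255],[0,0,0,0,0,0.06,255],[0,0,0,0,0,0.06,255]]' >/dev/null;python3 m.py;python3 -m jog '[[0,0,0,0,0,0.03,255],[0,0,0,0,0,0.06,255],[0,0,0,0,0,0.06,255]]' >/dev/null;python3 m.py
```

```text
t 13.35 z 0.1287 yaw 1.678 Mz 0.077 F [ 0.2 -1.2 -1.8] eff6 0.33 op 0.0183
t 13.6 z 0.1287 yaw 1.62 Mz 0.126 F [ 0.9 -0.3 -2. ] eff6 0.33 op 0.0185
```

```bash
python3 -m jog '[[0,0,0,0,0,0.03,255],[0,0,0,0,0,0.06,255],[0,0,0,0,0,0.06,255]]' >/dev/null;python3 m.py;python3 -m jog '[[0,0,0,0,0,0.03,255],[0,0,0,0,0,0.06,255],[0,0,0,0,0,0.06,255]]' >/dev/null;python3 m.py
```

```text
t 13.85 z 0.1287 yaw 1.562 Mz 0.105 F [ 1.  -0.5 -1.3] eff6 0.332 op 0.0182
t 14.1 z 0.1287 yaw 1.504 Mz 0.289 F [ 0.7 -1.1 -2.5] eff6 0.448 op 0.0187
```

```bash
python3 -m jog '[[0,0,0,0,0,0.03,255],[0,0,0,0,0,0.03,255]]' >/dev/null;python3 m.py;python3 -m jog '[[0,0,0,0,0,0.0,255]]' >/dev/null;python3 m.py
```

```text
t 14.27 z 0.1287 yaw 1.476 Mz 0.288 F [ 1.5 -0.6 -2.3] eff6 0.468 op 0.0185
t 14.35 z 0.1287 yaw 1.478 Mz 0.301 F [ 0.2 -0.5 -2.7] eff6 0.331 op 0.0182
```

```bash
python3 -m jog '[[0,0,0,0,0,0.02,255],[0,0,0,0,0,0.04,255],[0,0,0,0,0,0.04,255]]' >/dev/null;python3 m.py
```

```text
t 14.6 z 0.1287 yaw 1.438 Mz 0.432 F [ 0.4 -1.8 -1.6] eff6 0.493 op 0.0183
```

Measured torque is 0.43 N m, against a ceiling of about 0.45 from the angle since the stop. I'll back off into the play and lift out.

```bash
python3 -m jog '[[0,0,0,0,0,-0.1,255],[0,0,0,0,0,-0.2,255],[0,0,0,0,0,-0.3,255],[0,0,0,0,0,-0.3,255]]' >/dev/null;python3 m.py
python3 -m jog '[[0,0,-0.5,0,0,0,255],[0,0,-1,0,0,0,255],[0,0,-2,0,0,0,255],[0,0,-3,0,0,0,255],[0,0,-4,0,0,0,255],[0,0,-5,0,0,0,255],[0,0,-6,0,0,0,255],[0,0,-7,0,0,0,255]]' >/dev/null;python3 m.py;python3 -c "
from h import *
go(.519,-.0252,.285,1.75)"
```

```text
t 14.93 z 0.1284 yaw 1.739 Mz -0.004 F [ 0.2 -0.1 -2.2] eff6 -0.703 op 0.0185
t 15.6 z 0.1998 yaw 1.739 Mz 0.044 F [ 0.5  0.3 -2.7] eff6 0.002 op 0.0187
t 15.6 at [ 0.519  -0.0247  0.1998] yaw 1.739 go [-0.09 -0.02 -8.52] [-0.001  0.004 -0.011] F [ 0.5  0.3 -2.7] M [ 0.04 -0.01  0.04] q6 -0.36
```

```bash
python3 -m jog '[[0,0,-3,0,0,0,255],[0,0,-6,0,0,0,255],[0,0,-8.5,0,0,0,255],[0,0,-8.5,0,0,0,255]]' >/dev/null;python3 -c "
from h import *
go(.5165,.3177,.275,2.853)"
```

```text
t 15.93 at [ 0.5218 -0.0248  0.2928] yaw 1.739 go [33.87  5.19  1.55] [ 0.004  0.013 -1.114] F [ 1.5 -0.4 -1.1] M [-0.   -0.07  0.03] q6 -0.36
```

```bash
python3 -m jog '[[33.9,5.2,1.5,0,0,-1.114,255],[33.9,5.2,1.5,0,0,-1.114,255],[33.9,5.2,1.5,0,0,-1.114,255],[33.9,5.2,1.5,0,0,-1.114,255],[33.9,5.2,1.5,0,0,-1.114,255],[33.9,5.2,1.5,0,0,-1.114,255],[33.9,5.2,1.5,0,0,-1.114,255],[33.9,5.2,1.5,0,0,-1.114,255]]' >/dev/null;python3 -c "
from h import *
go(.5165,.3177,.275,2.853)"
```

```text
t 16.6 at [0.5156 0.3108 0.2745] yaw 2.745 go [ 0.19  0.67 -0.06] [-0.004  0.011 -0.108] F [ 1.1 -1.  -2.5] M [ 0.03 -0.03  0.01] q6 -0.75
```

```bash
python3 -m jog '[[0.2,0.65,0,0,0.01,-0.108,255],[0.2,0.65,0,0,0.01,-0.108,255],[0.2,0.65,0,0,0.01,-0.108,255],[0.2,0.65,0,0,0.01,-0.108,255]]' >/dev/null;python3 - <<'E'
from h import *
go(.5165,.3177,.175,2.853)
p,R,o=tool();c=calibration('wrist');w=get_image('wrist');cv2.imwrite('pics/w8.png',w[...,::-1]);g=cv2.cvtColor(w,7)
print(g[180,225:295:1].tolist(),g[165:185,258].tolist())
# outer rim of stand: fit circle to dark/bright edge points seen left, right and top
q=proj(c,[[.5165,.3177,.046]])[0];print(q)
v=int(round(q[1]))-14
print(v,[ (r,g[r,210:305:3].tolist()) for r in (v,)])
E
```

```text
t 16.93 at [0.5162 0.3165 0.2736] yaw 2.85 go [0.   0.18 9.86] [-0.006 -0.    -0.003] F [-0.2 -0.1 -2.3] M [-0.02 -0.02 -0.01] q6 -0.85
[178, 180, 178, 174, 172, 172, 180, 188, 105, 52, 56, 63, 59, 63, 60, 65, 64, 66, 65, 65, 65, 67, 65, 66, 61, 65, 67, 66, 63, 65, 64, 66, 60, 64, 65, 61, 61, 63, 64, 68, 60, 62, 65, 62, 68, 65, 66, 65, 64, 62, 65, 66, 61, 51, 63, 67, 64, 65, 66, 53, 108, 174, 183, 185, 179, 175, 171, 169, 173, 177] [77, 59, 42, 45, 45, 43, 44, 45, 50, 47, 50, 56, 56, 62, 65, 64, 69, 69, 68, 69]
[260.7248285  151.19324522]
137 [(137, [179, 179, 178, 123, 108, 108, 109, 76, 71, 66, 101, 102, 99, 102, 102, 104, 107, 62, 68, 64, 66, 65, 66, 92, 107, 102, 105, 101, 182, 174, 174, 174])]
```

```bash
python3 -m jog '[[0,0.18,0,-0.006,0,0,255],[0,0.18,3,-0.006,0,0,255],[0,0.18,6,-0.006,0,0,255],[0,0.18,9,-0.006,0,0,255],[0,0.18,10.5,-0.006,0,0,255],[0,0.18,10.5,-0.006,0,0,255]]' >/dev/null;python3 -c "
from h import *
go(.5165,.3177,.115,2.853)"
```

```text
t 17.48 at [0.5141 0.315  0.1635] yaw 2.847 go [-0.19  0.36  4.84] [-0.005 -0.007 -0.006] F [-0.9 -0.2 -3.7] M [ 0.    0.09 -0.  ] q6 -0.85
```

```bash
python3 -m jog '[[-0.2,0.36,0,-0.005,-0.006,0,255],[-0.2,0.36,0,-0.005,-0.006,0,255],[-0.2,0.36,0.8,-0.005,-0.006,0,255],[-0.2,0.36,1.6,-0.005,-0.006,0,255],[-0.2,0.36,1.6,-0.005,-0.006,0,255]]' >/dev/null;python3 -c "
from h import *
go(.5165,.3177,.115,2.853)"
```

```text
t 17.9 at [0.5164 0.3175 0.1463] yaw 2.847 go [-0.01  0.03  3.13] [-0.001 -0.002 -0.006] F [-0.9 -0.2 -3. ] M [-0.02  0.06  0.  ] q6 -0.85
```

```bash
python3 -m jog '[[0,0,0.6,0,0,0,255],[0,0,1.2,0,0,0,255],[0,0,1.8,0,0,0,255],[0,0,2.4,0,0,0,255],[0,0,2.8,0,0,0,255],[0,0,2.8,0,0,0,255]]' >/dev/null;python3 m.py; python3 -m jog '[[0,0,0.2,0,0,0,255],[0,0,0.3,0,0,0,255]]'>/dev/null;python3 -c "
from h import *
go(.5165,.3177,.114,2.853)"
```

```text
t 18.4 z 0.1166 yaw 2.847 Mz -0.002 F [-0.6  0.1 -3.3] eff6 0.0 op 0.0183
t 18.57 at [0.5159 0.3173 0.1143] yaw 2.847 go [-0.05  0.06  0.03] [-0.003 -0.003 -0.006] F [-1.4  0.5  2.7] M [-0.16  0.26 -0.05] q6 -0.85
```

```bash
python3 -m jog '[[0,0,0,0,0,0,140],[0,0,0,0,0,0,100],[0,0,0,0,0,0,70],[0,0,0,0,0,0,70],[0,0,0,0,0,0,70],[0,0,0,0,0,0,70]]';python3 -m jog '[[0,0,-2,0,0,0,70],[0,0,-5,0,0,0,70],[0,0,-9,0,0,0,70],[0,0,-13,0,0,0,70],[0,0,-17,0,0,0,70],[0,0,-18,0,0,0,70],[0,0,-18,0,0,0,70],[0,0,-18,0,0,0,70]]' >/dev/null
python3 - <<'E'
from h import *
p,R,o=tool();print(p,o['opening'],o['contact_force'])
w=get_image('wrist');s=get_image('scene')
im=np.hstack([cv2.resize(w,(400,300),interpolation=2),cv2.resize(s,(400,300),interpolation=2)])
save(np.clip(im*1.6,0,255).astype('uint8'),'c9.png')
E
```

```text
t: 19.07
tool_pos: [0.516, 0.3173, 0.1146]
tool_rot: [-0.46, -3.105, 0.003]
contact_force: [0.0, 0.3, 0.8]
opening: 0.062
[0.51679633 0.31767143 0.29498547] 0.061797951979467344 [ 0.57149841  0.57001405 -1.94300836]
```

View pics/c9.png

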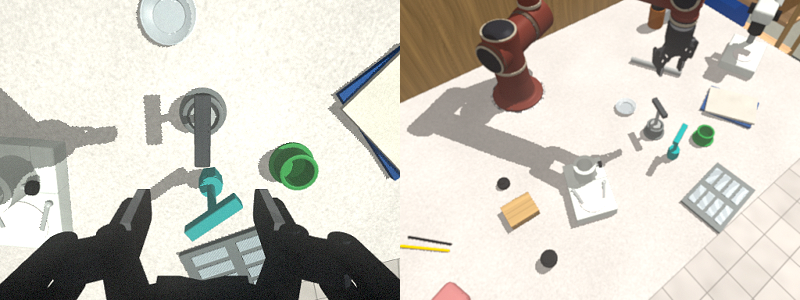

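```bash
python3 -c "
from station import *
print(finish_job())"
```

```text
the job is handed in; nothing more can be done
None
```

The nut is tightened against its stop, the spanner is standing upright in its stand again, and I handed the job in at about 20 s of robot time.

- **Grasp:** The first grasp closed on top of the bar at the height I had worked out and missed; about 5 N was felt. The spanner stayed upright in its stand. The second grasp, about 2 cm lower, held.
- **Fitting:** The spanner first rested on the nut at the predicted height, with about 14 N on it. After a 1 mm shift and a small wiggle it dropped the full 12 mm to the floor. Pressing on the floor was about 8 N.
- **Tightening:** I turned it about 1.09 rad clockwise. The torque read about 0.12 N m while the nut was turning (0.15 nominal), then climbed at the stop to a peak reading of 0.43 N m. Readings scatter by about ±0.03 and may run 0.03 low. The turn since the last drag-level reading puts it at no more than about 0.45 N m, under the 0.6 limit. I then backed off 0.3 rad, within the play, before lifting out. Joint 6's effort rose less than the torque reading did (it would suggest about 0.31 N m), which is still within the snug range.
- **Last checks:** The final pictures show the spanner upright in the grey stand, the gripper open and well clear, and nothing else on the bench visibly moved. I did not look into the bore again after tightening.

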